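Load the slide tray into the slide scanner

ROBOT

A 6-joint arm with a two-finger parallel gripper is mounted at the origin on the work surface. World frame = base frame: x ahead of the robot, y to its left, z up, the work surface at z = 0. Lengths are in m, angles in rad, forces in N, time in s.
With the tool pointing down it reaches from about 0.35 to 0.975 m from the base axis. Payload 4.9 kg.
Tool frame: the origin (TCP) lies on the centre line of the jaws, within the pads' length; the fingertips stand manip.tcp_to_tips ahead of it and the grasp point (between the pads) is the TCP (manip.tcp_to_tips is the distance from the TCP to the fingertips, in m); y points along the fingers, z is the direction in which the jaws open and shut, and the axes are right-handed (so a half turn about y gives the same grasp; the last joint's range is limited). The gripper opens to 85 mm and grips with 20 to 120 N. Pads are 22 mm wide; open, the fingers measure 114 mm over their backs; the gripper's body (76 mm by 85 mm) begins 54 mm behind the grasp point. The pads swing forward as they close: fully open they stand 13 mm farther back than shut.
Start: joints at [-1.228, 0.053, 1.613, -0, 1.476, -0.119], TCP at [0.278, -0.56, 0.25] pointing down, gripper open.
Joint ranges: [-3.01, 3.01], [-1.01, 2.22], [0.06, 2.58], [-1.02, 4.17], [0.09, 2.62], [-3.14, 3.14]. Speed limits (rad/s): [2.57, 2.57, 3.14, 3.14, 3.14, 3.14].

INTERFACE

Orientations are given as a unit quaternion [w, x, y, z].
In Python, from plant import manip gives the robot as it stands.
- The arm moves only by the tool apply_moves, never from a script. Its argument "moves" is a list of rows, each a list of 7 numbers: the gripper's target within -1 to 1 (shut at 1, half-way at 0, fully open at -1), then the shift along the tool's x, y, z in mm, then the turn, a rotation vector about the tool's x, y, z in degrees. A call has 1 to 20 rows; each row shifts and turns the commanded pose from where the row before left it, along the tool's axes as they then stand; what a row does not reach is not made up. A row lasts 1/10 s, in which the tool goes at most 50 mm and 8.59 degrees, less where a joint would pass 70% of its speed; a pose out of reach is approached as far as the arm can. A call with a gripper value outside its range is refused whole. The fingers move at their own pace and stop on an object; the grip force is fixed at half the most. Time passes only in rows, so rows that do not move let the fingers close. It gives the time, the measured TCP pose, the force and the opening at its end, in the units of the state.
- manip.state(): the state, without advancing time (a new reading comes with each control period).
- manip.grab_frame(name): name is "scene" or "top" or "wrist"; returns the picture (480x640x3 uint8, blue, green, red); there is no depth.
- manip.calibration(name): a dict with "mtx" (3x3 intrinsics, pixels), "distortion" ([k1, k2, p1, p2, k3] as OpenCV has them; the pictures are not rectified), "T" (4x4, takes a point from camera to world coordinates); the wrist camera has in their place "T_tool_cam" (4x4, takes a point from camera to tool coordinates, whose origin is the TCP and whose axes are the tool frame's). Camera axes: x right, y down, z forward; pixel columns grow to the right and rows downward; lengths in m; the calibration is good to about 2 mm. A picture is of the moment at which its call begins: read the wrist's pose just before it. calibration takes no time and is no camera call.
- manip.job_done(): hands the job in, once; it reports no verdict.
The state is a dict: "time": time; "joint_pos": joint angles; "joint_vel": joint speeds; "joint_efforts": joint torques, N m; "tool_pos": TCP position; "tool_rot": TCP orientation; "contact_force": force on the tool from outside, world axes, zero at the start; "ft_torque": the same for the moment, N m; "gripper_width": opening from 0.0 (shut) to 1.0 (fully open).
Only numpy, scipy, OpenCV 4.12 (cv2) and the standard library are available. Lean on these libraries where they do the work, as an engineer would, in place of code of your own. Each camera call takes 0.05 s, during which the arm holds its last target. There are 200 camera calls.

TASK

Push the black tray of microscope slides along the scanner's deck with your fingertips, square it up to the guide rails and slide it flat under the low scan head until it is fully home against the end stop; never lift or tip it, and touch the scan head with nothing. Then press the green start key fully down, once the tray is home, and let go. Leave the other things on the bench and on the scanner where they are.

Things in the scene. Friction and masses are not known exactly. Their poses are not given: they have to be found in the camera images.
- scanner: Fixed white slide scanner: base 430 x 220 mm, flat deck 28 mm above the bench. Origin on the bench below the middle of the scan head's entry face; x is the push-in direction (robot's +y, give or take 0.35 rad), y left of it, z up. Deck: x -240 to +190 mm, y +-110 mm; a dark control strip with the start key lies beyond x = +115 mm.
- rail_mouth (a point): Point on the deck, on the centre line, where the straight guide rails begin (scanner x = -30 mm, axes as the scanner's). Blue metal rails 10 mm high, inner faces at y = +-49 mm (98 mm apart), run from here to the end stop; towards the loading side they flare outwards at 25 degrees, to y = +-62 mm at scanner x = -59 mm.
- end_stop (a point): Middle of the lower edge of the end stop's face, on the deck at scanner x = +100 mm (axes as the scanner's): a dark steel bar 12 mm high, 80 mm wide across the channel. The tray's leading end rests against it when home.
- scan_head: Low white optical head, a fixed bridge over the channel at scanner x = 0 to +85 mm, y +-106 mm. Flat underside 14 mm above the deck (tray: 10 mm, headroom 4 mm), housing top 60 mm above it; a camera 50 mm wide on its middle ends 110 mm above the deck. Origin: middle of the lower edge of its entry face, axes as the scanner's. Not to be touched.
- tray: Loose black slide tray, 140 (x) x 92 (y) x 10 mm, 0.15-0.31 kg, four glass slides in it, orange mark at the rear. A thumb ledge flush with the rear face is 6 mm thick, 80 mm wide, up to 20 mm above the underside; it stays 30 mm outside the head when home. Origin: centre of underside; x to its leading end. Starts flat on the deck before the rails, up to 28 mm off the centre line, turned up to 0.3 rad.
- tray_front (a point): Middle of the lower edge of the tray's leading end, +70 mm along tray x from its origin. Home means at scanner x = +100 mm.
- start_key (a joint): Travel of the green start key, a spring push button: 0 up, 0.006 (m) fully down at about 4 N; it springs back when let go.
- start_key_top (a point): Centre of the top of the green round start key, 24 mm across, on the scanner's centre line at scanner x = +152 mm; press straight down.
- slide_box: Bystander: blue plastic slide box 98 x 83 x 37 mm on the bench. Origin under its centre.
- oil_bottle: Bystander: small amber dropper bottle, 30 mm across, 65 mm tall, on the bench beside the scan head. Origin under its centre.
- petri_dish: Bystander: closed Petri dish 92 mm across, 16 mm tall, on the bench. Origin under its centre.
- forceps: Bystander: steel forceps 115 mm long, lying on the bench, 8 mm tall. Origin under their middle, x along them.
- coverglass_box: Bystander: small box of cover glasses 34 x 34 x 19 mm standing on the scanner's control strip, about 80 mm to the side of the start key. Origin under its centre.
- beaker: Bystander: glass beaker 68 mm across, 85 mm tall, on the bench beyond the scanner's far end. Origin under its centre.

How it is judged:
By the outcome, as a careful person would: the job done as asked, in the order asked, and still so for the second after the job is handed in, with the robot touching nothing.
It also fails if it takes over 72 s, if anything falls off the work surface, if the arm or the gripper's body presses on something with over 40 N, if the wrist force passes 120 N, or if a joint passes its speed limit or range.

## Working session

There is one attempt and no reset: what is moved stays moved. The work goes in short steps, Python scripts to look and compute and a tool call to move; the robot and the scene stay as the last step left them, time stands still between calls to the robot, and variables do not carry over. Pictures are saved under pics/ and viewed, about 8 in all and at most 12, crops included, and the job is handed in when it is done.

Besides the shell and the picture viewer there is one more tool, called after "Call:" by a JSON object that holds its "name" and its "arguments". apply_moves: Moves the arm, as the interface text tells. Its arguments: {"type":"object","properties":{"moves":{"type":"array","items":{"type":"array","items":{"type":"number"}}}},"required":["moves"]}

```bash
mkdir -p pics; ls; cat > h.py <<'E'
import numpy as np, cv2
from plant import manip
from scipy.spatial.transform import Rotation as R
def rot(s): return R.from_quat(np.roll(s["tool_rot"],-1)).as_matrix()
def camT(n,s=None):
    c=manip.calibration(n)
    if n!="wrist": return c,np.array(c["T"])
    s=s or manip.state(); T=np.eye(4); T[:3,:3]=rot(s); T[:3,3]=s["tool_pos"]
    return c,T@np.array(c["T_tool_cam"])
def ray(c,T,px,z):
    p=cv2.undistortPoints(np.array(px,float).reshape(-1,1,2),np.array(c["mtx"]),np.array(c["distortion"])).reshape(-1,2)
    d=np.c_[p,np.ones(len(p))]@T[:3,:3].T; o=T[:3,3]
    return o+d*((z-o[2])/d[:,2])[:,None]
E
python3 - <<'E'
from h import *
s=manip.state();print(s,manip.tcp_to_tips);print(rot(s).round(3))
for n in("top","scene"):
    cv2.imwrite(f"pics/{n}0.png",manip.grab_frame(n)); print(np.array(manip.calibration(n)["T"]).round(3))
print(np.array(manip.calibration("wrist")["T_tool_cam"]).round(3))
E
```

```text
pics
{'time': 0.0, 'joint_pos': array([-1.22802881e+00,  5.33505757e-02,  1.61428508e+00, -2.09239771e-05,
        1.47596752e+00, -1.18991214e-01]), 'joint_vel': array([-0.00067625, -0.00064264, -0.00067243, -0.00184276,  0.00075614,
       -0.0003959 ]), 'joint_efforts': array([-7.22226059e-05, -3.93687522e+01, -3.70173812e+01, -1.15594535e-04,
        7.03882019e-03,  2.14540108e-05]), 'tool_pos': array([ 0.27825858, -0.55900038,  0.24907219]), 'tool_rot': array([ 0.16172375, -0.16189711,  0.68904913, -0.68763802]), 'contact_force': array([-0.05191286, -0.3070422 ,  0.00998925]), 'ft_torque': array([ 0.0176398, -0.0214886, -0.0075565]), 'gripper_width': 0.9973866797586072} 0.019
[[-0.895 -0.001  0.446]
 [-0.446  0.002 -0.895]
 [-0.    -1.    -0.002]]
[[-0.001 -0.998  0.068  0.537]
 [-1.     0.001 -0.006  0.156]
 [ 0.006 -0.068 -0.998  0.71 ]
 [ 0.     0.     0.     1.   ]]
[[-0.494  0.522 -0.695  1.22 ]
 [ 0.869  0.281 -0.406  0.51 ]
 [-0.016 -0.805 -0.593  0.597]
 [ 0.     0.     0.     1.   ]]
[[ 0.001  0.959  0.285 -0.073]
 [ 0.    -0.285  0.959 -0.124]
 [ 1.    -0.001 -0.001 -0.   ]
 [ 0.     0.     0.     1.   ]]
```

View pics/top0.png

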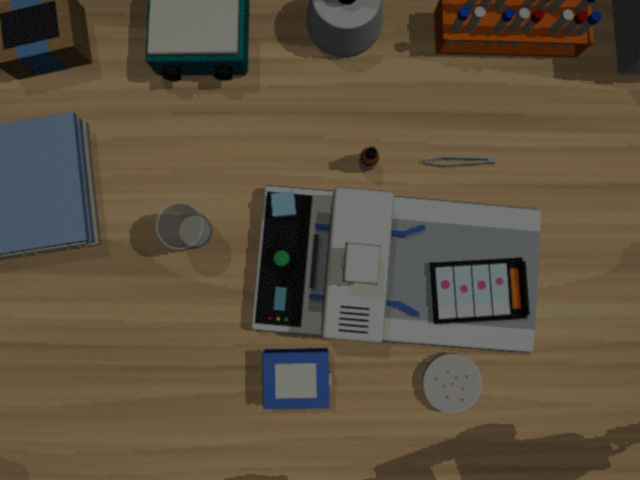

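View pics/scene0.png

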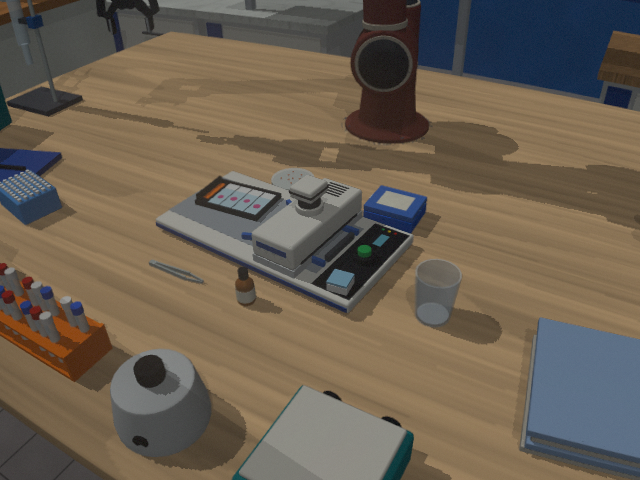

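```bash
cat > m.py <<'E'
from h import *
def comp(m,roi=None):
    n,l,st,ce=cv2.connectedComponentsWithStats(m.astype(np.uint8),connectivity=8)
    return n,l,st,ce
def big(m):
    cs,_=cv2.findContours(m.astype(np.uint8),cv2.RETR_EXTERNAL,cv2.CHAIN_APPROX_NONE)
    return max(cs,key=cv2.contourArea)
E
python3 - <<'E'
from m import *
im=cv2.imread("pics/top0.png"); c,T=camT("top")
hsv=cv2.cvtColor(im,cv2.COLOR_BGR2HSV);H,S,V=cv2.split(hsv)
def box(name,m,z):
    r=cv2.minAreaRect(big(m)); b=cv2.boxPoints(r); print(name,r,"\n",ray(c,T,b,z)[:,:2].round(4).tolist(),ray(c,T,[r[0]],z).round(4))
roi=np.zeros(V.shape,bool);roi[180:360,245:550]=1
box("green",roi&(H>45)&(H<80)&(S>120)&(V>50),.035)
box("orange",roi&(H<15)&(S>180)&(V>90),.038)
t=roi&(V<45); t[:,:420]=0; box("tray",t,.038)
t=roi&(V<45); t[:,318:]=0; box("strip",t,.028)
b=roi&(H>100)&(H<125)&(S>150)&(V>60)
n,l,st,ce=comp(b)
for i in range(1,n):
    if st[i,4]>15: print(st[i],ce[i],ray(c,T,[ce[i]],.038)[0,:2].round(4))
w=roi&(S<60)&(V>60); box("white",w,.028)
cv2.imwrite("pics/crop.png",cv2.resize(im[175:365,240:555],None,fx=2.5,fy=2.5,interpolation=cv2.INTER_CUBIC))
E
```

```text
green ((281.26922607421875, 257.65380859375), (14.699555397033691, 15.254256248474121), 56.3099365234375) 
 [[0.562, 0.2239], [0.5747, 0.205], [0.5564, 0.1928], [0.5438, 0.2117]] [[0.5592 0.2084 0.035 ]]
orange ((514.4052124023438, 287.9700012207031), (38.1916618347168, 6.131350040435791), 85.76361083984375) 
 [[0.5412, -0.1346], [0.5419, -0.144], [0.4849, -0.1469], [0.4843, -0.1375]] [[ 0.513  -0.1407  0.038 ]]
tray ((479.01104736328125, 290.18115234375), (61.58396911621094, 97.15506744384766), 86.53176879882812) 
 [[0.5518, -0.0113], [0.5602, -0.1594], [0.4681, -0.1626], [0.4608, -0.0155]] [[ 0.5101 -0.0865  0.038 ]]
strip ((283.4456481933594, 259.0537109375), (45.545284271240234, 131.45860290527344), 5.147884368896484) 
 [[0.4626, 0.2481], [0.6601, 0.2316], [0.6537, 0.1626], [0.4565, 0.1802]] [[0.5573 0.2056 0.028 ]]
[316 224  13   5  47] [322.         226.10638298] [0.6061 0.1476]
[392 226  33  10 135] [407.43703704 231.25185185] [0.5984 0.0199]
[310 295  13   5  48] [316.1875 296.75  ] [0.5013 0.1564]
[387 301  32  15 128] [402.578125 306.796875] [0.4862 0.0286]
[263 351  64   9 499] [295.33667335 355.58517034] [0.4153 0.187 ]
white ((397.71728515625, 267.89312744140625), (283.10205078125, 152.305419921875), 4.763641834259033) 
 [[0.4484, 0.2548], [0.6775, 0.2374], [0.642, -0.1979], [0.4104, -0.171]] [[0.5438 0.0334 0.028 ]]
```

View pics/crop.png

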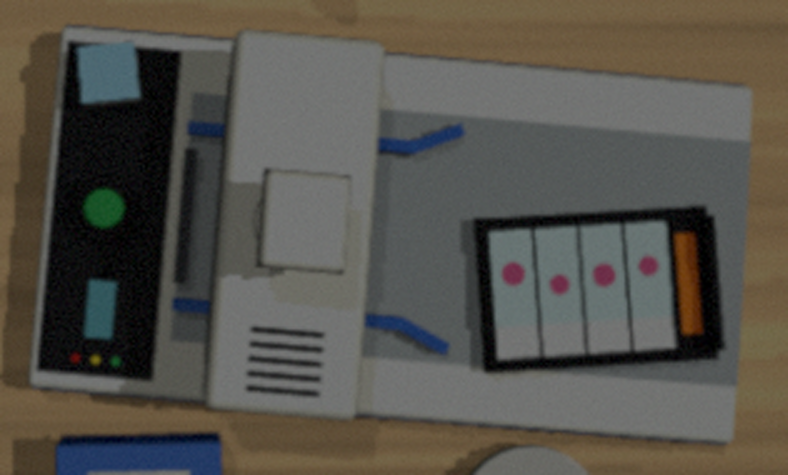

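```bash
python3 - <<'E'
from m import *
c,T=camT("top")
f=lambda P,z: ray(c,T,np.array(P)/2.5+[240,175],z)[:,:2]
print("corners",f([[65,28],[751,86],[732,441],[32,387]],.028).round(4).tolist())
print("bends,tips(top)",f([[408,147],[462,131],[398,321],[446,348]],.038).round(4).tolist())
print("tray",f([[475,219],[706,209],[720,356],[487,371]],.038).round(4).tolist(), "ledge top",f([[706,207],[790-70,354]],.048).round(4).tolist())
print("key",f([[104,208]],.036), "stopmid",f([[189,215]],.04))
E
```

```text
corners [[0.6683, 0.2327], [0.6332, -0.19], [0.4166, -0.1716], [0.4517, 0.2511]]
bends,tips(top) [[0.5945, 0.0263], [0.6041, -0.0064], [0.4912, 0.0335], [0.4751, 0.0051]]
tray [[0.5514, -0.0133], [0.557, -0.1542], [0.469, -0.1605], [0.4614, -0.0192]] ledge top [[0.5579, -0.1497], [0.4712, -0.1559]]
key [[0.55838088 0.20778838]] stopmid [[0.55406912 0.15718291]]
```

Call:
{"name": "apply_moves", "arguments": {"moves": [[0, 0, 0, 0, 0, 7.8, 0], [0, 0, 0, 0, 0, 7.8, 0], [0, 0, 0, 0, 0, 7.8, 0], [0, 0, 0, 0, 0, 7.9, 0], [0, -10, 0, -41, 0, 0, 0], [0, -10, 0, -41, 0, 0, 0], [0, -10, 0, -41, 0, 0, 0], [0, -10, 0, -41, 0, 0, 0], [0, -10, 0, -41, 0, 0, 0], [0, -10, 0, -41, 0, 0, 0], [0, -10, 0, -41, 0, 0, 0], [0, -10, 0, -41, 0, 0, 0], [0, -10, 0, -41, 0, 0, 0], [0, -10, 0, -41, 0, 0, 0], [0, -10, 0, -41, 0, 0, 0], [0, -10, 0, -39, 0, 0, 0], [0, 0, 0, 0, 0, 0, 0]]}}

```text
time: 1.8
tool_pos: [0.4399, -0.0777, 0.2499]
tool_rot: [-0.028, 0.027, 0.707, -0.706]
contact_force: [-0.3, -1.2, 0.3]
gripper_width: 0.498
```

```bash
cat >> h.py <<'E'
D=np.array([.0834,.9965]);N=np.array([-.9965,.0834]);O=np.array([.545,.0557])
def sc(p): p=np.asarray(p)[...,:2]-O; return np.stack([p@D,p@N],-1)
def st():
    s=manip.state(); M=rot(s); p=s["tool_pos"]
    print("t",round(s["time"],2),"scan xy mm",(sc(p)*1e3).round(1),"z",round(p[2]*1e3,1),"yaw",np.degrees(np.arctan2(M[1,0],M[0,0])).round(2),"ydown",M[:,1].round(3),"F",s["contact_force"].round(1),"w",round(s["gripper_width"],3),"j6",round(s["joint_pos"][5],2)); return s
E
python3 -c "
from h import *
st();cv2.imwrite('pics/w1.png',manip.grab_frame('wrist'))"
```

```text
t 1.8 scan xy mm [-141.7   93.7] z 249.9 yaw 175.52 ydown [-0.     0.002 -1.   ] F [-0.3 -1.2  0.3] w 0.498 j6 1.31
```

View pics/w1.png

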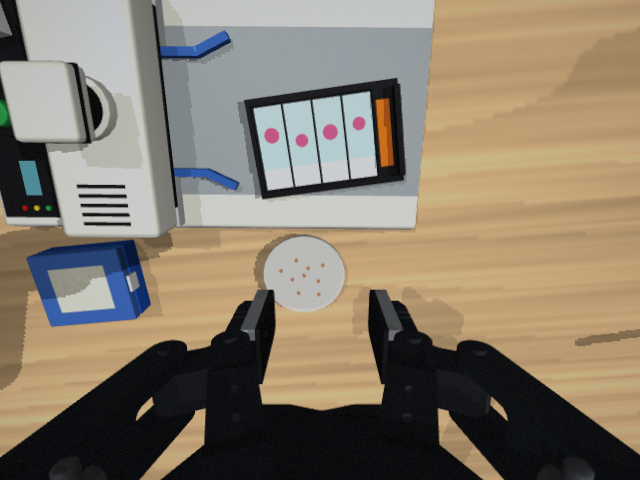

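Call:
{"name": "apply_moves", "arguments": {"moves": [[0, 0, 45, 0, 0, 0, 0], [0, 0, 45, 0, 0, 0, 0], [0, 0, 45, 0, 0, 0, 0], [0, 0, 44, 0, 0, 0, 0], [0, 0, 8, 0, 0, 0, 0], [0, 0, 4, 0, 0, 0, 0], [0, 0, 3, 0, 0, 0, 0], [0, 0, 2, 0, 0, 0, 0], [0, 0, 0, 0, 0, 0, 0]]}}

```text
time: 2.75
tool_pos: [0.4407, -0.0819, 0.0561]
tool_rot: [0.029, -0.031, -0.706, 0.707]
contact_force: [0.6, -0.3, 0.8]
gripper_width: 0.495
```

```bash
python3 - <<'E'
from h import *
s=st()
# pose at w1 snapshot
s1=dict(s); s1["tool_pos"]=np.array([.4399,-.0777,.2499]); s1["tool_rot"]=np.array([-.028,.027,.707,-.706])
c,T=camT("wrist",s1)
print("tray",(sc(ray(c,T,[[246,101],[397,80],[404,180],[264,198]],.038))*1e3).round(1).tolist())
print("deck R edge",(sc(ray(c,T,[[433,20],[416,215]],.028))*1e3).round(1).tolist())
print("bends tips",(sc(ray(c,T,[[195,52],[228,36],[207,173],[237,186]],.038))*1e3).round(1).tolist())
E
```

```text
t 2.75 scan xy mm [-145.9   92.5] z 56.1 yaw 175.16 ydown [ 0.003 -0.001 -1.   ] F [ 0.6 -0.3  0.8] w 0.495 j6 1.31
tray [[-71.6, -13.8], [-208.1, -32.0], [-220.9, 56.8], [-84.2, 75.1]]
deck R edge [[-238.7, -82.3], [-238.3, 93.4]]
bends tips [[-28.9, -53.8], [-58.9, -66.3], [-30.1, 51.1], [-58.3, 63.4]]
```

Call:
{"name": "apply_moves", "arguments": {"moves": [[0, 0, 3, 0, 0, 0, 0], [0, 0, 2, 0, 0, 0, 0], [0, 0, 1, 0, 0, 0, 0], [0, 0, 1, 0, 0, 0, 0], [0, 0, 0, 0, 0, 0, 0]]}}

```text
time: 3.25
tool_pos: [0.4392, -0.0813, 0.0471]
tool_rot: [-0.03, 0.03, 0.707, -0.706]
contact_force: [-0.3, 0.2, 0.8]
gripper_width: 0.499
```

Call:
{"name": "apply_moves", "arguments": {"moves": [[0, 0, 1, 0, 0, 0, 0], [0, 0, 1, 0, 0, 0, 0], [0, 0, 0, 0, 0, 0, 0]]}}

```text
time: 3.55
tool_pos: [0.4394, -0.0814, 0.0452]
tool_rot: [-0.03, 0.03, 0.706, -0.706]
contact_force: [-0.9, 1.0, -0.9]
gripper_width: 0.499
```

```bash
python3 -c "
from h import *
st();cv2.imwrite('pics/sc2.png',cv2.resize(manip.grab_frame('scene')[120:320,120:440],None,fx=2.5,fy=2.5))"
```

```text
t 3.55 scan xy mm [-145.4   93.8] z 45.2 yaw 175.16 ydown [-0.  0. -1.] F [-0.9  1.  -0.9] w 0.499 j6 1.31
```

View pics/sc2.png

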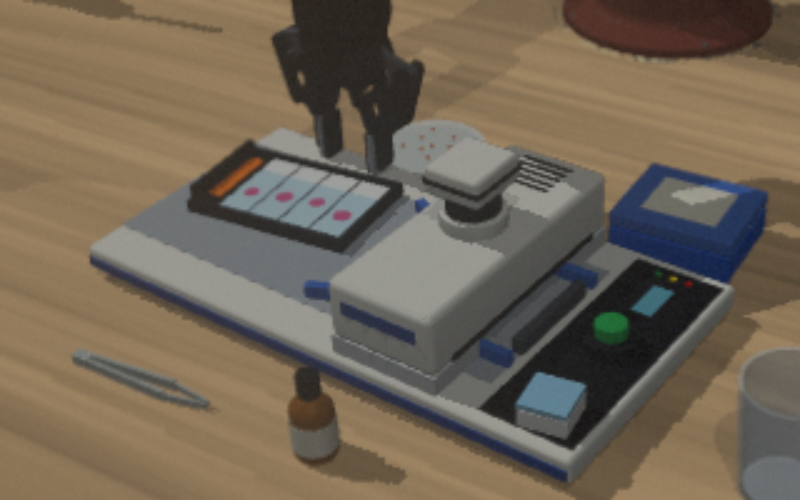

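Call:
{"name": "apply_moves", "arguments": {"moves": [[0, 0, 1, 0, 0, 0, 0], [0, 0, 1, 0, 0, 0, 0], [0, 0, 0, 0, 0, 0, 0]]}}

```text
time: 3.9
tool_pos: [0.4396, -0.0814, 0.0451]
tool_rot: [-0.03, 0.029, 0.707, -0.706]
contact_force: [-7.3, 2.4, 14.6]
gripper_width: 0.502
```

Call:
{"name": "apply_moves", "arguments": {"moves": [[0, 0, 1, 0, 0, 0, 0], [0, 0, 0, 0, 0, 0, 0]]}}

```text
time: 4.1
tool_pos: [0.4396, -0.0815, 0.0451]
tool_rot: [-0.031, 0.029, 0.707, -0.706]
contact_force: [-11.3, 3.0, 21.8]
gripper_width: 0.503
```

Call:
{"name": "apply_moves", "arguments": {"moves": [[0, 0, -6, 0, 0, 0, 0], [0, -3, 0, 0, 0, 0, 0], [0, -3, 0, 0, 0, 0, 0], [0, -3, 0, 0, 0, 0, 0], [0, -3, 0, 0, 0, 0, 0], [0, -3, 0, 0, 0, 0, 0], [0, -3, 0, 0, 0, 0, 0], [0, -3, 0, 0, 0, 0, 0], [0, -3, 0, 0, 0, 0, 0], [0, -3, 0, 0, 0, 0, 0], [0, -3, 0, 0, 0, 0, 0], [0, -2, 0, 0, 0, 0, 0], [0, -2, 0, 0, 0, 0, 0], [0, 0, 0, 0, 0, 0, 0], [0, 0, 0, 0, 0, 0, 0]]}}

```text
time: 5.6
tool_pos: [0.4737, -0.0844, 0.0486]
tool_rot: [0.029, -0.03, -0.706, 0.707]
contact_force: [-0.2, -1.0, 0.6]
gripper_width: 0.498
```

```bash
python3 -c "
from h import *
st();cv2.imwrite('pics/w3.png',manip.grab_frame('wrist'))"
```

```text
t 5.6 scan xy mm [-145.6   59.4] z 48.6 yaw 175.16 ydown [ 0.001 -0.    -1.   ] F [-0.2 -1.   0.6] w 0.498 j6 1.32
```

View pics/w3.png

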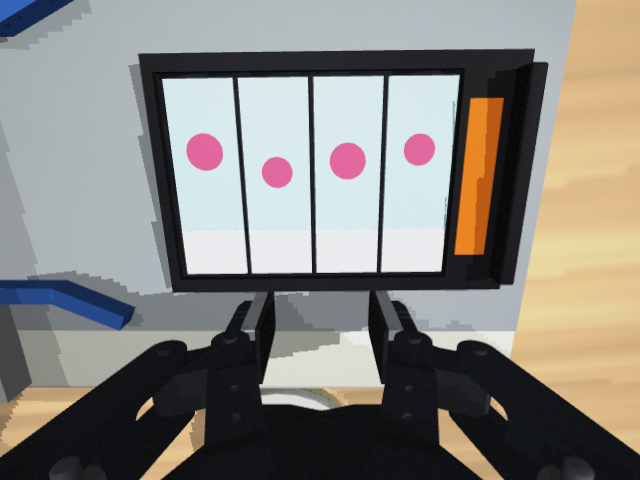

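```bash
python3 -c "
from h import *
c,T=camT('wrist')
print((sc(ray(c,T,[[139,54],[534,49],[174,281],[498,277]],.038))*1e3).round(1).tolist())
print('near rail tip/bend, deck edges',(sc(ray(c,T,[[134,309],[65,282],[3,36],[70,2]],.038))*1e3).round(1).tolist(), (sc(ray(c,T,[[577,0],[517,331]],.028))*1e3).round(1).tolist())"
```

```text
[[-80.9, -43.0], [-220.2, -44.3], [-82.7, 43.4], [-219.9, 41.9]]
near rail tip/bend, deck edges [[-63.6, 56.6], [-36.1, 43.9], [-34.1, -48.9], [-59.8, -59.0]] [[-238.8, -62.7], [-238.6, 73.7]]
```

Call:
{"name": "apply_moves", "arguments": {"moves": [[0, -1, 0, 0, 0, 0, 0], [0, -1, 0, 0, 0, 0, 0], [0, 0, 0, 0, 0, 0, 0], [0, 10, 0, 0, 0, 0, 0], [0, 20, 0, 0, 0, 0, 0], [0, 0, -45, 0, 0, 0, 0], [0, 0, -45, 0, 0, 0, 0], [0, 0, 0, 0, 0, -8.2, 0], [0, 0, 0, 0, 0, -8.2, 0], [0, 0, 0, 0, 0, -8.2, 0], [0, 0, 0, 0, 0, -8.2, 0], [0, 0, 0, 0, 0, -8.2, 0], [0, 0, 0, 0, 0, -8.2, 0], [0, 0, 0, 0, 0, -8.2, 0], [0, 0, 0, 0, 0, -8.2, 0], [0, 0, 0, 0, 0, -8.2, 0], [0, 0, 0, 0, 0, -8.2, 0], [0, 0, 0, 0, 0, -8, 0], [0, 0, 0, 0, 0, 0, 0]]}}

```text
time: 7.55
tool_pos: [0.4452, -0.0819, 0.1382]
tool_rot: [-0.479, 0.478, -0.52, 0.521]
contact_force: [0.2, 0.1, -0.6]
gripper_width: 0.497
```

Call:
{"name": "apply_moves", "arguments": {"moves": [[0, 37, 0, 30, 0, 0, 0], [0, 37, 0, 30, 0, 0, 0], [0, 37, 0, 29, 0, 0, 0], [0, 0, 0, 0, 0, 0, 6], [0, 0, 0, 0, 0, 0, 6], [0, 0, 0, 0, 0, 0, 0], [0, 0, 0, 0, 0, 0, 0]]}}

```text
time: 8.25
tool_pos: [0.5244, -0.2003, 0.1379]
tool_rot: [0.529, -0.421, 0.568, -0.469]
contact_force: [0.1, 0.3, -0.0]
gripper_width: 0.5
```

```bash
python3 -c "
from h import *
st();cv2.imwrite('pics/w4.png',manip.grab_frame('wrist'))"
```

```text
t 8.25 scan xy mm [-256.9   -0.8] z 137.9 yaw -95.01 ydown [ 0.017  0.206 -0.979] F [ 0.1  0.3 -0. ] w 0.5 j6 -0.54
```

View pics/w4.png

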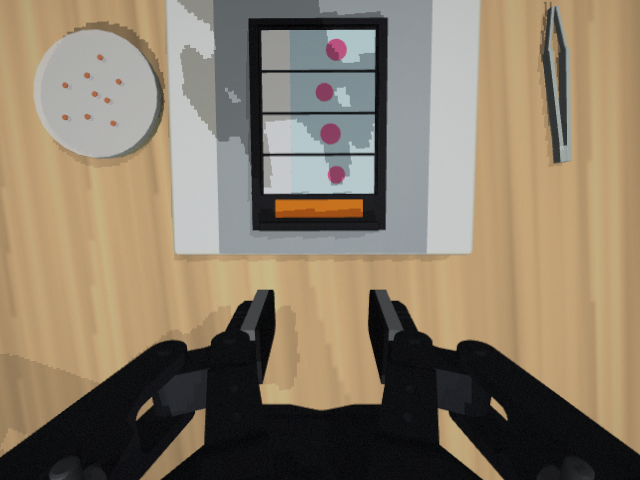

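Call:
{"name": "apply_moves", "arguments": {"moves": [[0, 9, 42.5, 0, 0, 0, 0], [0, 9, 42.5, 0, 0, 0, 0], [0, 0, 0, 0, 0, 0, 0], [0, -9.8, 2.1, 0, 0, 0, 0], [0, -4.9, 1, 0, 0, 0, 0], [0, -3.9, 0.8, 0, 0, 0, 0], [0, -3.9, 0.8, 0, 0, 0, 0], [0, -3.9, 0.8, 0, 0, 0, 0], [0, -4.9, 1, 0.2, 0, 0, 0], [0, -4.9, 1, 0.3, 0, 0, 0], [0, -4.9, 1, 0.4, 0, 0, 0], [0, -4.9, 1, 0.4, 0, 0, 0], [0, -4.9, 1, 0.4, 0, 0, 0], [0, -4.9, 1, 0.4, 0, 0, 0], [0, -4.9, 1, 0.4, 0, 0, 0], [0, -4.9, 1, 0.4, 0, 0, 0], [0, 0, 0, 0, 0, 0, 0]]}}

```text
time: 10.0
tool_pos: [0.533, -0.1322, 0.0514]
tool_rot: [0.531, -0.421, 0.568, -0.467]
contact_force: [-0.6, -1.3, 0.6]
gripper_width: 0.504
```

```bash
python3 -c "
from h import *
st();cv2.imwrite('pics/w5.png',manip.grab_frame('wrist'))"
```

```text
t 10.0 scan xy mm [-188.2   -3.7] z 51.4 yaw -94.82 ydown [ 0.017  0.209 -0.978] F [-0.6 -1.3  0.6] w 0.504 j6 -0.47
```

View pics/w5.png

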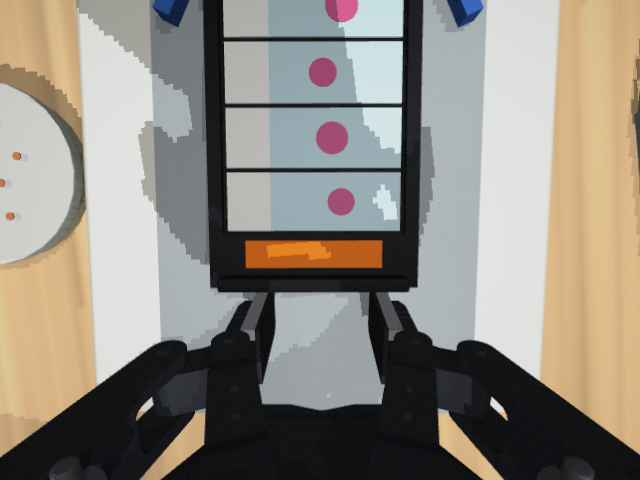

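Call:
{"name": "apply_moves", "arguments": {"moves": [[0, -4.9, 1.1, 0.4, 0, 0, 0], [0, -4.9, 1.1, 0.4, 0, 0, 0], [0, -4.9, 1.1, 0.4, 0, 0, 0], [0, -4.9, 1.1, 0.4, 0, 0, 0], [0, -4.9, 1, 0.4, 0, 0, 0], [0, -4.9, 1, 0, 0, 0, 0], [0, -4.9, 1, 0, 0, 0, 0], [0, -4.9, 1, 0, 0, 0, 0], [0, -4.9, 1, 0, 0, 0, 0], [0, -4.9, 1, 0, 0, 0, 0], [0, 0, 0, 0, 0, 0, 0]]}}

```text
time: 11.15
tool_pos: [0.5395, -0.0828, 0.052]
tool_rot: [0.531, -0.421, 0.568, -0.467]
contact_force: [-0.4, -0.5, -0.9]
gripper_width: 0.5
```

```bash
python3 -c "
from h import *
st();cv2.imwrite('pics/w6.png',manip.grab_frame('wrist'))"
```

```text
t 11.15 scan xy mm [-138.5   -6.1] z 52.0 yaw -94.81 ydown [ 0.017  0.208 -0.978] F [-0.4 -0.5 -0.9] w 0.5 j6 -0.39
```

View pics/w6.png

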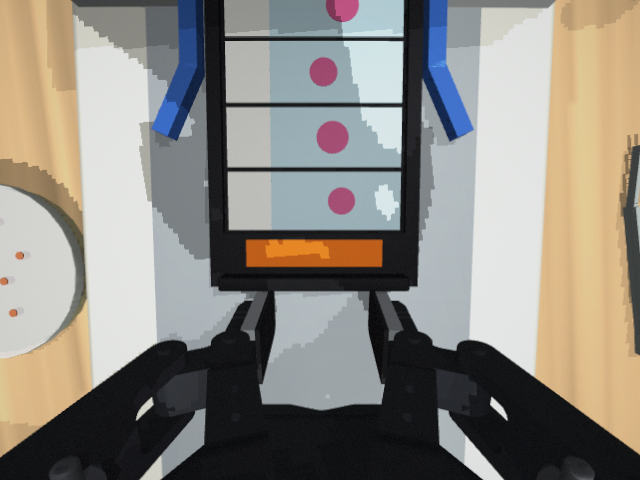

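Call:
{"name": "apply_moves", "arguments": {"moves": [[0, -4.9, 1.05, 0, 0, 0, 0], [0, -4.9, 1.05, 0, 0, 0, 0], [0, -4.9, 1.05, 0, 0, 0, 0], [0, -4.9, 1.05, 0, 0, 0, 0], [0, -4.9, 1.05, 0, 0, 0, 0], [0, -4.9, 1.05, 0, 0, 0, 0], [0, -4.9, 1.05, 0, 0, 0, 0], [0, -4.9, 1.05, 0, 0, 0, 0], [0, -4.9, 1.05, 0, 0, 0, 0], [0, -4.9, 1.05, 0, 0, 0, 0], [0, -4.9, 1.05, 0, 0, 0, 0], [0, -4.9, 1.05, 0, 0, 0, 0], [0, -4.9, 1.05, 0, 0, 0, 0], [0, -4.9, 1.05, 0, 0, 0, 0], [0, 0, 0, 0, 0, 0, 0]]}}

```text
time: 12.7
tool_pos: [0.5454, -0.0128, 0.0517]
tool_rot: [0.531, -0.421, 0.568, -0.467]
contact_force: [0.8, -0.4, -0.2]
gripper_width: 0.501
```

Call:
{"name": "apply_moves", "arguments": {"moves": [[0, -2, 0.4, 0, 0, 0, 0], [0, -2, 0.4, 0, 0, 0, 0], [0, -2, 0.4, 0, 0, 0, 0], [0, -2, 0.4, 0, 0, 0, 0], [0, 0, 0, 0, 0, 0, 0]]}}

```text
time: 13.2
tool_pos: [0.5459, -0.0052, 0.0516]
tool_rot: [0.53, -0.421, 0.568, -0.467]
contact_force: [0.1, -0.8, 0.7]
gripper_width: 0.5
```

```bash
python3 -c "
from h import *
st();cv2.imwrite('pics/w7.png',manip.grab_frame('wrist'))"
```

```text
t 13.2 scan xy mm [-60.7  -5.9] z 51.6 yaw -94.84 ydown [ 0.017  0.208 -0.978] F [ 0.1 -0.8  0.7] w 0.5 j6 -0.26
```

View pics/w7.png

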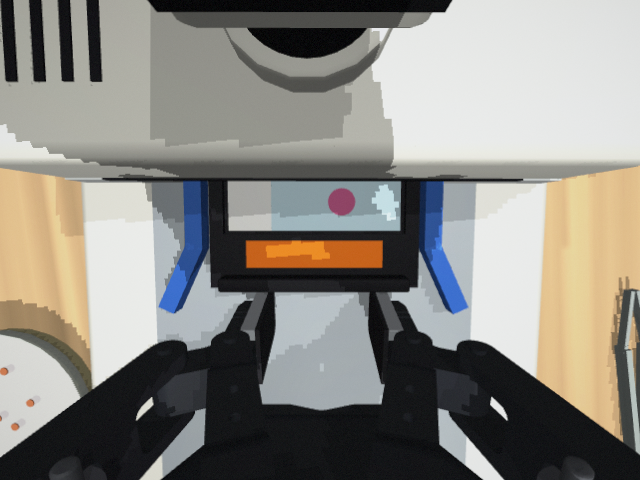

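Call:
{"name": "apply_moves", "arguments": {"moves": [[0, -1, 0.2, 0, 0, 0, 0], [0, -1, 0.2, 0, 0, 0, 0], [0, -1, 0.2, 0, 0, 0, 0], [0, -1, 0.2, 0, 0, 0, 0], [0, 0, 0, 0, 0, 0, 0]]}}

```text
time: 13.75
tool_pos: [0.5462, -0.0013, 0.0517]
tool_rot: [0.53, -0.421, 0.568, -0.468]
contact_force: [-0.3, -1.5, -0.2]
gripper_width: 0.501
```

Call:
{"name": "apply_moves", "arguments": {"moves": [[0, -1, 0.2, 0, 0, 0, 0], [0, -1, 0.2, 0, 0, 0, 0], [0, 0, 0, 0, 0, 0, 0]]}}

```text
time: 14.05
tool_pos: [0.5464, 0.0007, 0.0518]
tool_rot: [0.53, -0.421, 0.568, -0.468]
contact_force: [-0.2, -0.6, 0.0]
gripper_width: 0.5
```

Call:
{"name": "apply_moves", "arguments": {"moves": [[0, -1, 0.2, 0, 0, 0, 0], [0, 0, 0, 0, 0, 0, 0]]}}

```text
time: 14.25
tool_pos: [0.5465, 0.0017, 0.0518]
tool_rot: [0.53, -0.421, 0.568, -0.468]
contact_force: [-0.4, -1.0, -1.1]
gripper_width: 0.503
```

Call:
{"name": "apply_moves", "arguments": {"moves": [[0, -1, 0.2, 0, 0, 0, 0], [0, 0, 0, 0, 0, 0, 0]]}}

```text
time: 14.45
tool_pos: [0.5466, 0.0019, 0.0518]
tool_rot: [0.53, -0.422, 0.568, -0.468]
contact_force: [-1.5, -4.8, -0.9]
gripper_width: 0.501
```

Call:
{"name": "apply_moves", "arguments": {"moves": [[0, -1, 0.2, 0, 0, 0, 0], [0, 0, 0, 0, 0, 0, 0]]}}

```text
time: 14.65
tool_pos: [0.5466, 0.002, 0.0518]
tool_rot: [0.529, -0.423, 0.567, -0.469]
contact_force: [-2.5, -8.1, -0.3]
gripper_width: 0.503
```

Call:
{"name": "apply_moves", "arguments": {"moves": [[0, -1, 0.2, 0, 0, 0, 0], [0, 0, 0, 0, 0, 0, 0]]}}

```text
time: 14.85
tool_pos: [0.5466, 0.0022, 0.0518]
tool_rot: [0.529, -0.423, 0.567, -0.469]
contact_force: [-3.5, -11.6, 0.5]
gripper_width: 0.502
```

Call:
{"name": "apply_moves", "arguments": {"moves": [[0, 9.8, -2.1, 0, 0, 0, 0], [0, 9.8, -2.1, 0, 0, 0, 0], [0, 19.6, -4.2, 0, 0, 0, 0], [0, 19.6, -4.2, 0, 0, 0, 0], [0, 19.6, -4.2, 0, 0, 0, 0], [0, -10.4, -48.5, 0, 0, 0, 0], [0, -10.4, -48.5, 0, 0, 0, 0], [0, -10.4, -48.5, 0, 0, 0, 0], [0, 0, 0, 0, 0, 0, -6], [1, 0, 0, 0, 0, 0, -6], [1, 0, 0, 0, 0, 0, 0]]}}

```text
time: 15.95
tool_pos: [0.5406, -0.0736, 0.2019]
tool_rot: [-0.48, 0.478, -0.52, 0.52]
contact_force: [1.1, -0.0, 0.1]
gripper_width: 0.167
```

```bash
python3 -c "
from h import *
st();a=manip.grab_frame('top')
cv2.imwrite('pics/t8.png',a)
cv2.imwrite('pics/t8c.png',cv2.resize(a[175:365,240:440],None,fx=3,fy=3,interpolation=cv2.INTER_CUBIC))"
```

```text
t 15.95 scan xy mm [-129.2   -6.4] z 201.9 yaw -94.68 ydown [ 0.002  0.001 -1.   ] F [ 1.1 -0.   0.1] w 0.167 j6 -0.19
```

View pics/t8c.png

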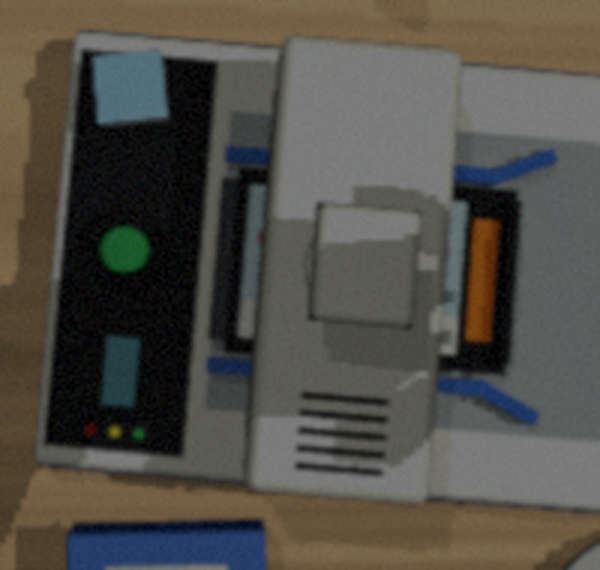

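```bash
python3 -c "
from h import *
c,T=camT('top');f=lambda P,z:(sc(ray(c,T,np.array(P)/3+[240,175],z))*1e3).round(1).tolist()
print('ledge top rear',f([[518,195],[508,370]],.048),'front edge',f([[242,180],[229,348]],.038),'key',f([[125,249]],.036))"
```

```text
ledge top rear [[-37.9, -42.8], [-39.0, 42.7]] front edge [[97.6, -39.8], [97.2, 43.5]] key [[152.6, -1.0]]
```

Call:
{"name": "apply_moves", "arguments": {"moves": [[1, -47, 0, -1, 0, 0, 0], [1, -47, 0, -1, 0, 0, 0], [1, -47, 0, -1, 0, 0, 0], [1, -47, 0, -1, 0, 0, 0], [1, -47, 0, 0, 0, 0, 0], [1, -46, 0, 0, 0, 0, 0], [1, 0, 0, 0, 0, 0, 0], [1, 0, 0, 0, 0, 0, 0]]}}

```text
time: 16.8
tool_pos: [0.5596, 0.2054, 0.1999]
tool_rot: [0.478, -0.479, 0.521, -0.52]
contact_force: [-0.1, -1.5, -0.1]
gripper_width: 0.001
```

```bash
python3 - <<'E'
from m import *
s=st(); im=manip.grab_frame('wrist'); cv2.imwrite('pics/w9.png',im)
H,S,V=cv2.split(cv2.cvtColor(im,cv2.COLOR_BGR2HSV)); m=(H>45)&(H<85)&(S>120)&(V>50)
k=big(m); r=cv2.minAreaRect(k);c,T=camT('wrist',s)
p=ray(c,T,[r[0]],.036)[0]; print(r,cv2.contourArea(k),p,sc(p)*1e3, "tool-frame offset mm",((p-s["tool_pos"])@rot(s)*1e3).round(1))
E
```

```text
t 16.8 scan xy mm [150.4  -2.1] z 199.9 yaw -94.77 ydown [-0.002  0.001 -1.   ] F [-0.1 -1.5 -0.1] w 0.001 j6 0.31
((322.5, 229.5), (29.0, 27.0), 90.0) 628.0 [0.56017395 0.20533245 0.036     ] [150.37424377  -2.64149421] tool-frame offset mm [  0.2 163.9   1. ]
```

Call:
{"name": "apply_moves", "arguments": {"moves": [[1, 0, 45, 0, 0, 0, 0], [1, 0, 45, 0, 0, 0, 0], [1, 0, 35, 0.5, 0, 0, 0], [1, 0, 5, 0, 0, 0, 0], [1, 0, 0, 0, 0, 0, 0]]}}

```text
time: 17.35
tool_pos: [0.5599, 0.2036, 0.0703]
tool_rot: [0.477, -0.479, 0.522, -0.521]
contact_force: [0.1, 0.9, 0.9]
gripper_width: 0.001
```

Call:
{"name": "apply_moves", "arguments": {"moves": [[1, 0, 2, 0, 0, 0, 0], [1, 0, 2, 0, 0, 0, 0], [1, 0, 2, 0, 0, 0, 0], [1, 0, 2, 0, 0, 0, 0], [1, 0, 0, 0, 0, 0, 0]]}}

```text
time: 17.85
tool_pos: [0.5618, 0.2054, 0.0642]
tool_rot: [-0.479, 0.477, -0.52, 0.521]
contact_force: [1.8, -1.0, 2.4]
gripper_width: -0.001
```

Call:
{"name": "apply_moves", "arguments": {"moves": [[1, 0, 1, 0, 0, 0, 0], [1, 0, 1, 0, 0, 0, 0], [1, 0, 0, 0, 0, 0, 0]]}}

```text
time: 18.15
tool_pos: [0.5618, 0.2054, 0.0629]
tool_rot: [-0.479, 0.478, -0.52, 0.521]
contact_force: [0.9, -1.4, 9.1]
gripper_width: -0.0
```

Call:
{"name": "apply_moves", "arguments": {"moves": [[1, 0, 1, 0, 0, 0, 0], [1, 0, 0, 0, 0, 0, 0]]}}

```text
time: 18.35
tool_pos: [0.5619, 0.2054, 0.0628]
tool_rot: [-0.479, 0.478, -0.52, 0.521]
contact_force: [-1.6, -2.1, 13.2]
gripper_width: -0.001
```

Call:
{"name": "apply_moves", "arguments": {"moves": [[1, 0, 1, 0, 0, 0, 0], [1, 0, 1, 0, 0, 0, 0], [1, 0, 0, 0, 0, 0, 0]]}}

```text
time: 18.65
tool_pos: [0.562, 0.2054, 0.0626]
tool_rot: [-0.479, 0.478, -0.52, 0.521]
contact_force: [-6.6, -3.6, 24.3]
gripper_width: -0.002
```

```bash
python3 -c "
from h import *
s=st();print(s['ft_torque']);a=manip.grab_frame('scene')[200:310,300:430]
cv2.imwrite('pics/sc10.png',cv2.resize(a,None,fx=5,fy=5,interpolation=cv2.INTER_CUBIC))"
```

```text
t 18.65 scan xy mm [150.6  -4.4] z 62.6 yaw -94.82 ydown [ 0.002 -0.    -1.   ] F [-6.6 -3.6 24.3] w -0.002 j6 0.31
[-0.5317175   1.18764673  0.02559766]
```

View pics/sc10.png

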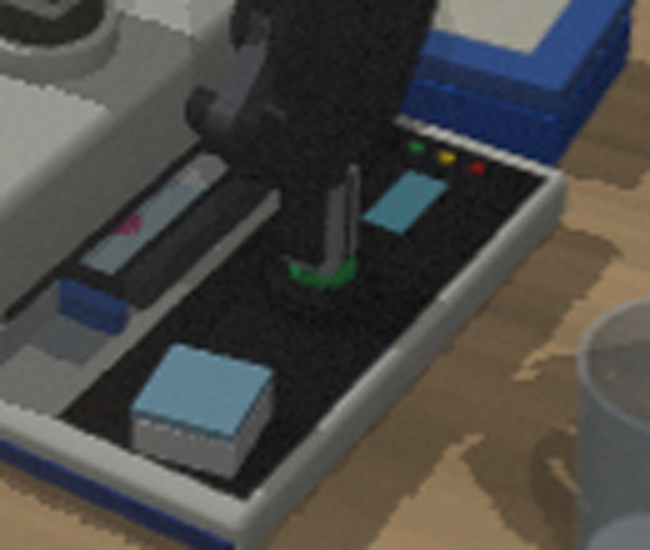

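Call:
{"name": "apply_moves", "arguments": {"moves": [[1, 0, -5, 0, 0, 0, 0], [1, 0, -5, 0, 0, 0, 0], [1, 0, -20, 0, 0, 0, 0], [1, 0, -40, 0, 0, 0, 0], [1, 0, -40, 0, 0, 0, 0], [1, 0, -40, 0, 0, 0, 0], [1, 0, 0, 0, 0, 0, 0], [1, 0, 0, 0, 0, 0, 0], [1, 0, 0, 0, 0, 0, 0]]}}

```text
time: 19.6
tool_pos: [0.5589, 0.2049, 0.2052]
tool_rot: [0.477, -0.48, 0.522, -0.52]
contact_force: [0.1, -0.2, -0.5]
gripper_width: -0.002
```

```bash
python3 - <<'E'
from m import *
s=st(); im=manip.grab_frame('wrist')
def g(im):
    H,S,V=cv2.split(cv2.cvtColor(im,cv2.COLOR_BGR2HSV)); return big((H>45)&(H<85)&(S>120)&(V>50))
print("wrist key area",cv2.contourArea(g(im)))
sn=manip.grab_frame('scene'); a=cv2.imread("pics/scene0.png")
for n,i in(("before",a),("now",sn)):
    i=i[230:270,345:385]; k=g(i); print(n,cv2.boundingRect(k),cv2.contourArea(k))
b=cv2.imread('pics/t8.png'); t=manip.grab_frame('top')
for n,i in(("t8",b),("now",t)):
    H,S,V=cv2.split(cv2.cvtColor(i,cv2.COLOR_BGR2HSV)); m=(H<15)&(S>180)&(V>60); m[:180]=0;m[360:]=0;m[:,:380]=0
    print(n,cv2.minAreaRect(big(m)))
# bystander motion: difference of scene images
d=cv2.absdiff(cv2.GaussianBlur(sn,(5,5),0),cv2.GaussianBlur(a,(5,5),0)).max(2)
for n,(x,y,w,h) in dict(bottle=(234,265,24,42),forceps=(148,258,58,28),beaker=(414,260,48,65),cover=(325,265,32,30),box=(385,190,45,30)).items(): print(n,round(d[y:y+h,x:x+w].mean(),1),d[y:y+h,x:x+w].max())
E
```

```text
t 19.6 scan xy mm [149.9  -1.4] z 205.2 yaw -94.84 ydown [-0.005 -0.001 -1.   ] F [ 0.1 -0.2 -0.5] w -0.002 j6 0.31
wrist key area 602.0
before (12, 15, 14, 13) 127.5
now (12, 15, 15, 12) 128.5
t8 ((400.109130859375, 267.9720458984375), (8.620891571044922, 40.39707565307617), 4.0856170654296875)
now ((400.1269226074219, 267.7233581542969), (9.190869331359863, 41.18079376220703), 4.085616588592529)
bottle 0.9 2
forceps 0.9 2
beaker 1.7 44
cover 1.0 4
box 0.9 3
```

Nothing else has moved except a change at the beaker that looks like the arm's shadow or refraction. The tray is home and the key is back up, so I'm handing the job in.

```bash
python3 -c "
from plant import manip
print(manip.job_done())"
```

```text
the job is handed in; nothing more can be done
None
```

The tray is home against the end stop, the green start key was pressed and let go afterwards, and the job is handed in at about 20 s of robot time.

**What I did:** I squared and centred the tray with a flush two-finger push on its left side. I then pushed its rear ledge through the rails with the gripper leaned back 12°, clear of the scan head. Last, I pressed the key with the gripper shut, let go and rose clear.

**Last checks:**
- **Tray home:** the push stopped dead, with the force rising from about 1 to 12 N. In the top view the tray is square between the rails, with its front at x ≈ 97 mm and its rear at ≈ −38 mm. The true values should be 100 and −40 mm. The two readings are 2–3 mm short in opposite directions, so they put the tray's centre within about 1 mm of home. It had not moved after the key press.
- **Key:** it reached a hard stop, with the force going from 9 to 24 N over about 0.3 mm of travel. After letting go it looks the same height as before in the scene camera.
- **Scan head:** I saw no contact in any picture and no unexplained force.
- **Bystanders:** the bottle, forceps, cover-glass box and slide box look unchanged in the scene camera. The beaker's patch of the picture shows a small local change. I took it for the arm's shadow or refraction, since the arm never went near it, but I did not check it further. I did not compare the Petri dish at the end; the gripper never came close to it.

**Disagreement:** the top and wrist cameras differed by 1–2 mm on where the scanner's centre line lies, which is within the stated calibration error.

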